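Find the soft foot of a motor and pump set and shim it

ROBOT

A 7-joint arm with a two-finger parallel gripper is mounted at the origin on a cart in front of the work surface, level with it; the furniture and walls round the work are solid. World frame = base frame: x ahead of the robot, y to its left, z up, the work surface at z = 0. Lengths are in m, angles in rad, forces in N, time in s.
With the tool pointing down it reaches from about 0.425 to 0.925 m from the base axis. Payload 6.8 kg.
Tool frame: the origin (TCP) lies where the fingers leave the gripper's body, on its centre line; the fingertips stand 73 mm ahead of it and the grasp point (between the pads) lies 54 mm ahead of it; z points along the fingers, y is the line along which they close (so a half turn about z gives the same grasp; the last joint's range is limited). The gripper opens to 85 mm and grips with 20 to 120 N. Pads are 22 mm wide; open, the fingers measure 114 mm over their backs; the gripper's body (76 mm by 85 mm) begins 54 mm behind the grasp point. The pads swing forward as they close: fully open they stand 13 mm farther back than shut.
Start: joints at [1.096, 0.477, 0.022, 1.555, -0.011, 1.109, -0.083], TCP at [0.242, -0.63, 0.304] pointing down, gripper open.
Joint ranges: [-2.96, 2.96], [-0.34, 2.1], [-1.41, 1.46], [0.24, 2.44], [-1.37, 4.51], [0.17, 1.92], [-2.96, 2.96]. Speed limits (rad/s): [2.39, 2.39, 3.14, 3.14, 3.14, 3.14, 3.14].

INTERFACE

Orientations are given as a rotation vector (axis times angle).
In Python, from bench import r, grab_frame, camera_info gives the robot as it stands.
- The arm moves only by the shell command python3 -m pendant 'ROWS' [OPENING] [FORCE]. ROWS is rows parted by semicolons, their numbers by spaces, 1 to 5 of them, each of 6 numbers: dx, dy, dz in m, then a rotation vector rx, ry, rz in rad; each row is the pose to reach, as a shift and turn from the pose commanded when the command began, along the tool's axes at that moment; what a row does not reach only later rows make up. A row lasts 1/10 s, in which the tool goes at most 0.05 m and 0.15 rad, less where a joint would pass 70% of its speed; a pose out of reach is approached as far as the arm can. OPENING is the finger opening in m, set as the command begins (- or left out keeps the last). The fingers move at their own pace and stop on an object; FORCE is the grip in N (left out, the last holds). Time passes only in rows, so rows that do not move let the fingers close. It prints the time, the measured TCP pose, the force, the opening and the grip force at its end.
- r.get_obs(): the state, without advancing time (a new reading comes with each control period).
- grab_frame(name): name is "side" or "top"; returns (picture, depth): 400x640x3 uint8, blue, green, red; 400x640 float32, m along the optical axis (not along the pixel's ray), 0 where there is no reading.
- camera_info(name): a dict with "camera_matrix" (3x3 intrinsics, pixels), "k1" (the pictures are not rectified: a ray, as slopes to the right and down, at radius r is drawn at 1 + k1 r^2 times it, then the intrinsics apply), "R" (3x3) and "t" (3): a world point X has camera coordinates R X + t. Camera axes: x right, y down, z forward; pixel columns grow to the right and rows downward; lengths in m; the calibration is good to about 2 mm. A picture is of the moment at which its call begins. camera_info takes no time and is no camera call.
- r.hand_in(): hands the job in; it is judged then, once.
The state is a dict: "clock": time; "joints": joint angles; "qvel": joint speeds; "tau": joint torques, N m; "tcp_pos": TCP position; "orientation": TCP orientation; "contact_force": force on the tool from outside, world axes, zero at the start; "moment": the same for the moment, N m; "grip_width": finger opening in m; "gripper_force": force on a finger pad.
Only numpy, scipy, OpenCV 4.12 (cv2) and the standard library are available. Lean on these libraries where they do the work, as an engineer would, in place of code of your own. Each camera call takes 0.05 s, during which the arm holds its last target. There are 200 camera calls.

TASK

One of the four near-side feet of the motor and pump set does not bear on its pad, but the gap is too small to trust to the eye. Pick up the slotted shim by its pull tab and use it as a feeler: lay it on the pad in front of a foot and slide it gently at the foot, fork first; where it butts against the foot, do not force it but try the next. Where it slips under, slide it fully home round the hold-down bolt, leave it lying there, and do not disturb the other things on the bench.

Things in the scene. Friction and masses are not known exactly. Their poses are not given: they have to be found in the camera images.
- pump_set: Grey electric motor (left) coupled to a pump (right) on a dark steel base plate, fixed, 410 mm long (y, the shaft), 195 mm high. Origin at bench level under the shaft, midway along; x points away from the robot, square to the shaft. Plate: 12 mm thick, x = -90 to +75 mm. Above the feet the casings reach no nearer than x = -56 mm. Pushing the shim against the set with over 30 N is forcing it.
- shim: Slotted steel shim lying flat, 3 mm thick, about 0.12 kg. Origin on the underside below its pull tab; x along the blade to the open fork end. Neck 22 mm wide to x = 47, then blade 50 mm wide to the fork tips at x = 105 mm. Pull tab dipped in black plastic, upright: x -8 to +2 mm, 26 mm wide (y), z 6 to 48 mm; grip from above.
- slot_end (a point): Point on the shim's underside in the slot, at shim x = 74.5 mm, y = 0: it lies on the bolt's axis when the shim is fully home. The slot is 15 mm wide, flares to about 25 mm at the fork tips, and its bottom is at shim x = 69.5 mm.
- foot1 (a point): Near-side foot 1, counted from the left (motor, outer): point on its hold-down bolt's axis at the foot's underside, 26 mm above the bench. Each foot is a grey block 46 mm wide (y), 14 mm thick; its front face is 20 mm nearer the robot than this point, its back 24 mm farther. The bolt's shank is 10 mm thick; the feet stand 90 mm apart.
- foot2 (a point): Near-side foot 2 (motor, inner): the same point. Under each foot a separate steel pad, 58 mm wide (y), stands on the base plate and reaches from 25 mm in front of the foot's front face to 4 mm behind its back.
- foot3 (a point): Near-side foot 3 (pump, inner): the same point. Three of the four pads touch their foot (pad top 26 mm above the bench); the fourth is 4.6 mm lower, so that its foot hangs over a 4.6 mm gap. Which one it is differs from set to set.
- foot4 (a point): Near-side foot 4 (pump, outer): the same point.
- spanner: Bystander: combination spanner, 215 x 44 x 8 mm, lying flat. Origin under its middle, y along it.
- big_nut: Bystander: loose hex nut, 34 mm across and 16 mm high. Origin under its middle.
- nut: Bystander: loose hex nut, 27 mm across and 13 mm high. Origin under its middle.
- tape_measure: Bystander: tape measure, 95 x 36 x 66 mm, upright. Origin under its middle.
- black_tape: Bystander: roll of black tape, 62 mm across, 18 mm high, lying flat. Origin under its middle.

How it is judged:
At the end, for the whole second after the job is handed in: The shim lies at rest, flat (within 0.1 rad), on the low pad under the soft foot, its fork round that foot's hold-down bolt with the slot's end point within 6 mm of the bolt's axis, pointing straight in within 0.25 rad ((horizontal distance between slot_end and foot1 below 0.006 m or horizontal distance between slot_end and foot2 below 0.006 m or horizontal distance between slot_end and foot3 below 0.006 m or horizontal distance between slot_end and foot4 below 0.006 m) and z of slot_end in the frame of pump_set between 0.018 and 0.0245 m and angle between the x axis of shim and the x axis of pump_set, either way round below 0.25 rad and angle between shim's own z axis and vertical below 0.1 rad and linear speed of shim below 0.01 m/s); the robot touches nothing.
It fails at once if the shim is forced against the motor and pump set (over 30 N) (contact force between shim and pump_set above 30 N).
It fails at once if the arm or fingers knock the motor and pump set (over 20 N) (contact force between the arm and pump_set above 20 N).
It fails at once if a bystander is moved more than 30 mm (distance of any of spanner, big_nut, nut, tape_measure, black_tape from where it was at the start of the episode above 0.03 m).
It also fails if it takes over 58 s, if anything falls off the work surface, if the arm or the gripper's body presses on something with over 40 N, if the wrist force passes 120 N, or if a joint passes its speed limit or range.

## Working session

There is one attempt and no reset: what is moved stays moved. The work goes in short steps, Python scripts to look and compute and a shell command to move; the robot and the scene stay as the last step left them, time stands still between calls to the robot, and variables do not carry over. Pictures are saved under pics/ and viewed, at most 10 in all, crops included, and the job is handed in when it is done.

```bash
ls; mkdir -p pics
cat > h.py <<'E'
import numpy as np, cv2
from bench import r, grab_frame, camera_info
def grab(n):
    p,d=grab_frame(n); np.savez(f'{n}.npz',p=p,d=d); return p,d
def rays(n,uv):
    c=camera_info(n);K=np.array(c['camera_matrix']);uv=np.atleast_2d(np.float64(uv))
    q=cv2.undistortPoints(uv[:,None],K,np.array([c['k1'],0,0,0,0.]))[:,0]
    R=np.array(c['R']);t=np.array(c['t'])
    return -R.T@t, np.c_[q,np.ones(len(q))], R, t
def onplane(n,uv,z):
    o,q,R,t=rays(n,uv); d=q@R; return o+d*((z-o[2])/d[:,2])[:,None]
def bydepth(n,uv,dep):
    o,q,R,t=rays(n,uv); return (q*np.asarray(dep)[:,None]-t)@R
def proj(n,X):
    c=camera_info(n);R=np.array(c['R'])
    return cv2.projectPoints(np.float64(X).reshape(-1,1,3),cv2.Rodrigues(R)[0],np.float64(c['t']),np.array(c['camera_matrix']),np.array([c['k1'],0,0,0,0.]))[0][:,0]
E
python3 - <<'E'
from h import *
for n in('side','top'):
    p,d=grab(n); cv2.imwrite(f'pics/{n}0.png',p); c=camera_info(n); print(n,c['camera_matrix'],c['k1'],-np.array(c['R']).T@c['t'],np.array(c['R'])[2])
print(r.get_obs())
E
```

```text
pics
side [[375.2436441    0.         313.13228434]
 [  0.         375.2436441  196.79154388]
 [  0.           0.           1.        ]] 0.009065992035482006 [0.21535595 0.45089074 0.56118648] [ 0.33407886 -0.72485645 -0.6024736 ]
top [[378.09772645   0.         316.64846263]
 [  0.         378.09772645 199.13477538]
 [  0.           0.           1.        ]] -0.037339757838785605 [ 0.34503989 -0.16818108  0.8811472 ] [ 0.2193445   0.00102885 -0.97564693]
{'clock': 0.1, 'joints': array([ 1.09590654,  0.4777179 ,  0.0223354 ,  1.55636277, -0.011506  ,
        1.10928905, -0.08312387]), 'qvel': array([-0.00088288, -0.00052626,  0.00067436, -0.00272678, -0.00095797,
        0.00080707,  0.00202737]), 'tau': array([ 4.98982292e-03, -5.97758389e+01,  1.61433164e+00, -2.81954241e+01,
        1.29441390e-02,  5.06174008e-03,  2.74126126e-05]), 'tcp_pos': array([ 0.24192169, -0.62971   ,  0.30301808]), 'orientation': array([-3.08733823e+00, -5.72636180e-01,  6.42964107e-04]), 'contact_force': array([ 0.02782892,  0.03927116, -0.2097463 ]), 'moment': array([-0.01841401, -0.0158685 , -0.00043886]), 'gripper_force': 0.0, 'grip_width': 0.0854933418846516}
```

View pics/side0.png

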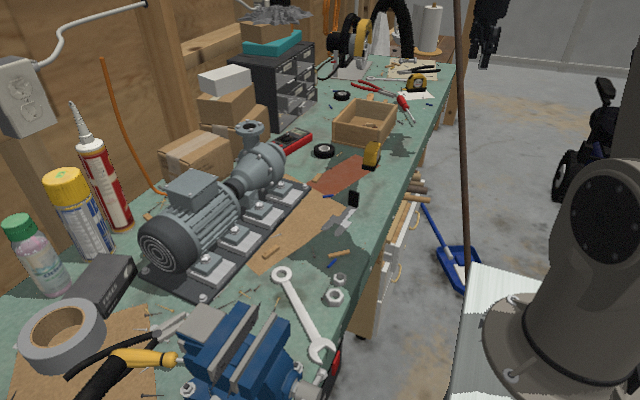

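View pics/top0.png

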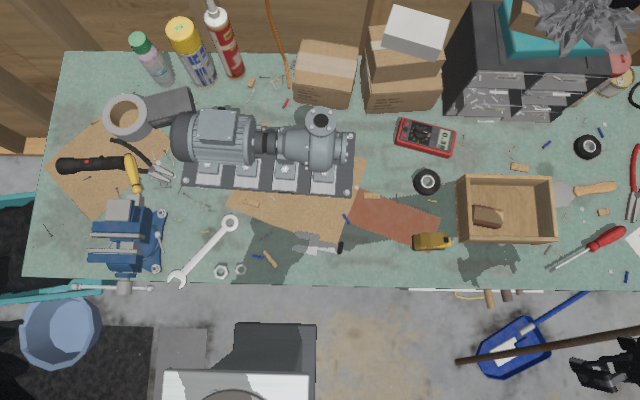

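The side view shows the shim's black tab at about (353,198) with the fork to its left. The top view has the tab at (339,248) and the blade running to about (295,240). The set's feet lie along row ~178, with columns from ~207 to ~327. I'll zoom in on both.

Run:
```python
from h import *
t=np.load('top.npz');s=np.load('side.npz')
a=cv2.resize(t['p'][150:270,170:370],None,fx=4,fy=4,interpolation=cv2.INTER_CUBIC)
cv2.imwrite('pics/a.png',a)
b=cv2.resize(s['p'][160:300,180:380],None,fx=4,fy=4,interpolation=cv2.INTER_CUBIC)
cv2.imwrite('pics/b.png',b)
```

```text
(no output)
```

View pics/a.png

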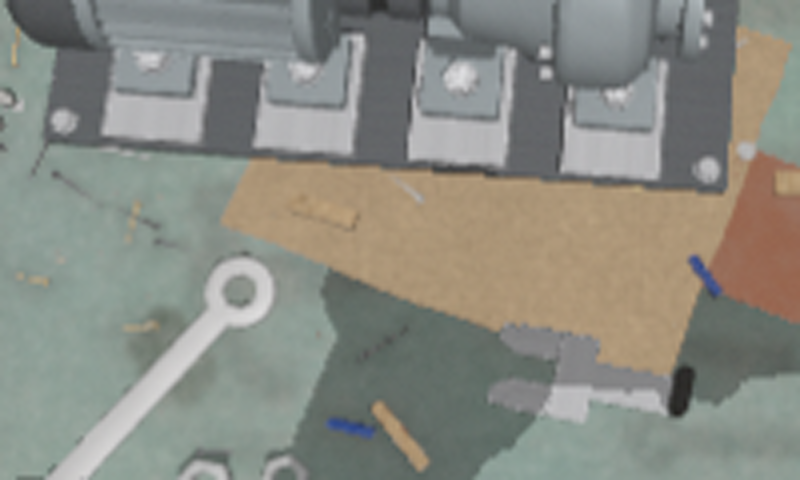

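View pics/b.png

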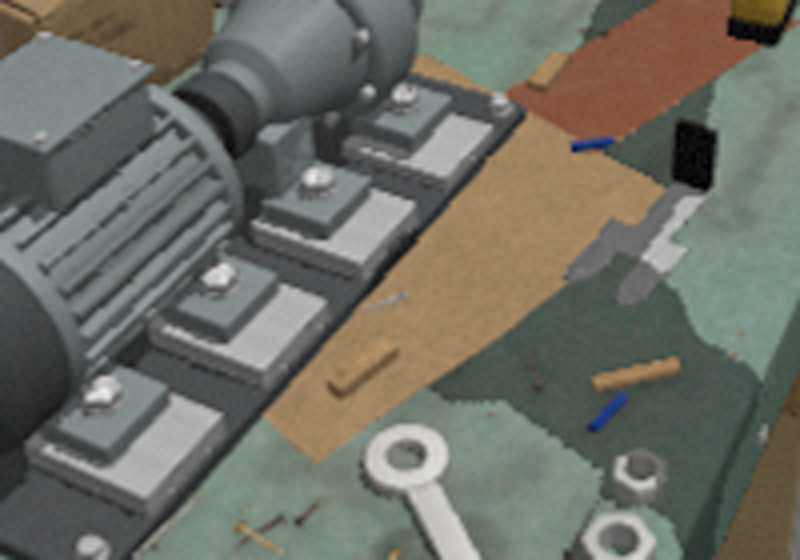

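The top crop shows four feet with front edges at crop rows ~90–130. The shim's tab is at crop (682,390), with the fork tips at ~(503,335) and (490,392). The side crop shows the same layout with nothing blocking the way. Next I'll measure everything, including the pad heights from depth.

Run:
```python
from h import *
np.set_printoptions(precision=4,suppress=True)
T=np.load('top.npz');S=np.load('side.npz')
f=lambda L,o:(np.array(L,float)+.5)/4-.5+o
ft=f([(113,90),(193,97),(264,98),(347,107),(418,108),(500,119),(572,120),(655,130)],(170,150))
X=onplane('top',ft,.040);print('foot fronts',X)
pf=f([(103,135),(203,143),(255,147),(355,152),(408,160),(505,166),(561,172),(660,178)],(170,150))
print('pad fronts',onplane('top',pf,.026))
print('plate',onplane('top',f([(47,143),(725,190)],(170,150)),.012))
bo=f([(150,60),(307,70),(460,78),(617,92)],(170,150)); print('bolts',onplane('top',bo,.046))
# depth heights
def z(n,uv,o,h=2):
    D=np.load(n+'.npz')['d'];c=np.round(f([uv],o)[0]).astype(int)
    g=np.array([(c[0]+i,c[1]+j) for i in range(-h,h+1) for j in range(-h,h+1)])
    return bydepth(n,g,D[g[:,1],g[:,0]])
for a,b in zip([(152,120),(305,130),(458,143),(612,155)],[(152,82),(305,90),(458,102),(612,115)]):
    P=z('top',a,(170,150));Q=z('top',b,(170,150),1);print('top pad z',np.median(P,0),P[:,2].std(),'foot z',np.median(Q[:,2]))
for a,b in zip([(165,450),(275,330),(365,235),(450,150)],[(100,425),(215,310),(310,210),(410,120)]):
    P=z('side',a,(180,160));Q=z('side',b,(180,160),1);print('side pad z',np.median(P,0),'foot z',np.median(Q[:,2]))
# shim
sh=f([(503,335),(490,392),(598,340),(586,418),(668,378),(664,408)],(170,150));print('shim top',onplane('top',sh,.003))
sb=f([(568,275),(625,300),(690,262),(640,222)],(180,160));print('shim side',onplane('side',sb,.003))
# tab top by colour
for n,o,box in(('top',(170,150),(660,360,700,420)),('side',(180,160),(665,115,725,195))):
    p=np.load(n+'.npz')['p'];d=np.load(n+'.npz')['d'];a=f([box[:2],box[2:]],o);(u0,v0),(u1,v1)=a.astype(int)
    m=p[v0:v1+2,u0:u1+2].max(2)<60;v,u=np.nonzero(m);uv=np.c_[u+u0,v+v0]
    W=bydepth(n,uv,d[uv[:,1],uv[:,0]]);print(n,'tab n',len(uv),uv.min(0),uv.max(0));
    top=W[W[:,2]>.04];print(top.mean(0),top.min(0),top.max(0),cv2.fitLine(W[:,:2].astype(np.float32),2,0,.01,.01).ravel(),W.min(0),W.max(0))
```

```text
foot fronts [[ 0.5915  0.1101  0.04  ]
 [ 0.5884  0.0631  0.04  ]
 [ 0.5888  0.0218  0.04  ]
 [ 0.5846 -0.0267  0.04  ]
 [ 0.585  -0.0677  0.04  ]
 [ 0.5796 -0.1154  0.04  ]
 [ 0.58   -0.1569  0.04  ]
 [ 0.5753 -0.2049  0.04  ]]
pad fronts [[ 0.568   0.1181  0.026 ]
 [ 0.5646  0.0588  0.026 ]
 [ 0.563   0.0281  0.026 ]
 [ 0.5614 -0.0306  0.026 ]
 [ 0.5574 -0.0618  0.026 ]
 [ 0.5552 -0.1185  0.026 ]
 [ 0.5524 -0.1511  0.026 ]
 [ 0.5503 -0.2088  0.026 ]]
plate [[ 0.5659  0.1559  0.012 ]
 [ 0.5473 -0.2479  0.012 ]]
bolts [[ 0.6083  0.0883  0.046 ]
 [ 0.6045 -0.0032  0.046 ]
 [ 0.6018 -0.0918  0.046 ]
 [ 0.5957 -0.1824  0.046 ]]
top pad z [0.5768 0.0889 0.0263] 0.0015275465411002957 foot z 0.04130008779521678
top pad z [ 0.5741 -0.001   0.0262] 0.0019583805992040597 foot z 0.040381434992554345
top pad z [ 0.5694 -0.0902  0.0265] 0.0014057108150762473 foot z 0.04073338563995203
top pad z [ 0.5654 -0.1815  0.0217] 0.001552885113458762 foot z 0.03928483698085202
side pad z [0.5746 0.0894 0.0262] foot z 0.04020708517799631
side pad z [0.5707 0.0007 0.0259] foot z 0.04013922535777306
side pad z [ 0.5656 -0.0855  0.0259] foot z 0.03970292104027264
side pad z [ 0.5611 -0.1779  0.021 ] foot z 0.0400500305817191
shim top [[ 0.4594 -0.1196  0.003 ]
 [ 0.426  -0.1133  0.003 ]
 [ 0.4578 -0.1751  0.003 ]
 [ 0.4124 -0.1692  0.003 ]
 [ 0.4367 -0.2162  0.003 ]
 [ 0.4193 -0.2141  0.003 ]]
shim side [[ 0.4596 -0.1222  0.003 ]
 [ 0.4232 -0.116   0.003 ]
 [ 0.4014 -0.1597  0.003 ]
 [ 0.4396 -0.1811  0.003 ]]
top tab n 46 [338 242] [342 253]
[ 0.4233 -0.22    0.066 ] [ 0.345  -0.2258  0.0412] [ 0.4371 -0.1682  0.8811] [ 0.8675 -0.4975  0.4233 -0.22  ] [ 0.345  -0.2258  0.0412] [ 0.4371 -0.1682  0.8811]
side tab n 163 [348 190] [358 207]
[ 0.4223 -0.2211  0.0453] [ 0.4102 -0.2282  0.0401] [ 0.4351 -0.2178  0.0493] [ 0.7125 -0.7017  0.4234 -0.2217] [ 0.4102 -0.2726 -0.0012] [ 0.4524 -0.2163  0.0493]
```

Depth from both views puts pad 4 about 4.6 mm lower (0.0217 and 0.0210 m, against 0.026 m for the others), so I'll try foot 4 first. The shim axis is at about 1.39 rad. I'll grasp with tool y along shim +x to keep joint 7 in range.

```bash
cat >> h.py <<'E'
from scipy.spatial.transform import Rotation as Ro
def go(pos,yaw):
    "shift/turn in tool axes to bring grasp point to pos, tool y at world yaw, tool down"
    o=r.get_obs();R0=Ro.from_rotvec(o['orientation']);y=np.array([np.cos(yaw),np.sin(yaw),0]);z=np.array([0,0,-1.])
    R1=Ro.from_matrix(np.c_[np.cross(y,z),y,z]);tcp=np.array(pos)-.054*z
    print('t%.2f'%o['clock'],'d',R0.inv().apply(tcp-o['tcp_pos']).round(4),'rot',(R0.inv()*R1).as_rotvec().round(3),'F',o['contact_force'].round(1),'w',round(o['grip_width'],4),'q7',o['joints'][6].round(2))
E
python3 - <<'E'
from h import *
np.set_printoptions(precision=4,suppress=True)
go([.4233,-.2205,.12],1.394)
p=np.load('top.npz')['p'][238:258,332:348]
m=(p.max(2)<70).astype(np.uint8);v,u=np.nonzero(m);uv=np.c_[u+332,v+238].astype(np.float32)
print(m);b=cv2.boxPoints(cv2.minAreaRect(uv));X=onplane('top',b,.048);print(X,X.mean(0))
E
```

```text
t0.10 d [ 0.3161 -0.3167  0.1295] rot [-0.001 -0.002 -2.598] F [ 0.   0.  -0.2] w 0.0855 q7 -0.08
[[0 0 0 0 0 0 0 0 0 0 0 0 0 0 0 0]
 [0 0 0 0 0 0 0 0 0 0 0 0 0 0 0 0]
 [0 0 0 0 0 0 0 0 0 0 0 0 0 0 0 0]
 [0 0 0 0 0 0 0 0 0 0 0 0 0 0 0 0]
 [0 0 0 0 0 0 0 1 1 1 1 0 0 0 0 0]
 [0 0 0 0 0 0 0 1 1 1 1 1 0 0 0 0]
 [0 0 0 0 0 0 0 1 1 1 1 1 0 0 0 0]
 [0 0 0 0 0 0 0 1 1 1 1 0 0 0 0 0]
 [0 0 0 0 0 0 1 1 1 1 1 0 0 0 0 0]
 [0 0 0 0 0 0 1 1 1 1 1 0 0 0 0 0]
 [0 0 0 0 0 0 1 1 1 1 1 0 0 0 0 0]
 [0 0 0 0 0 0 1 1 1 1 0 0 0 0 0 0]
 [0 0 0 0 0 0 1 1 1 1 0 0 0 0 0 0]
 [0 0 0 0 0 1 1 1 1 1 0 0 0 0 0 0]
 [0 0 0 0 0 0 1 1 1 0 0 0 0 0 0 0]
 [0 0 0 0 0 0 1 1 1 0 0 0 0 0 0 0]
 [0 0 0 0 0 0 0 0 0 0 0 0 0 0 0 0]
 [0 0 0 0 0 0 0 0 0 0 0 0 0 0 0 0]
 [0 0 0 0 0 0 0 0 0 0 0 0 0 0 0 0]
 [0 0 0 0 0 0 0 0 0 0 0 0 0 0 0 0]]
[[ 0.4134 -0.2134  0.048 ]
 [ 0.4383 -0.2193  0.048 ]
 [ 0.4362 -0.2286  0.048 ]
 [ 0.4113 -0.2227  0.048 ]] [ 0.4248 -0.221   0.048 ]
```

```bash
python3 -m pendant '0.032 -0.032 0 0 0 -0.15; 0.064 -0.064 0 0 0 -0.3; 0.096 -0.096 0 0 0 -0.45; 0.128 -0.128 0 0 0 -0.6; 0.16 -0.16 0 0 0 -0.75' 0.06 && python3 -c "
from h import *
go([.4245,-.221,.12],1.38)"
```

```text
clock: 0.6
tcp_pos: [0.3344, -0.4214, 0.3036]
orientation: [-2.659, -1.673, 0.0]
contact_force: [0.9, 0.1, -1.0]
grip_width: 0.06
gripper_force: 0.0
t0.60 d [ 0.2197 -0.0055  0.1296] rot [-0.000e+00 -1.000e-03 -1.828e+00] F [ 0.9  0.1 -1. ] w 0.06 q7 0.28
```

```bash
python3 -m pendant '0.04 0 0 0 0 -0.15; 0.08 0 0 0 0 -0.3; 0.12 0 0 0 0 -0.45; 0.16 0 0 0 0 -0.6; 0.2 0 0.02 0 0 -0.75' 0.06 && python3 -c "
from h import *
go([.4245,-.221,.12],1.38)"
```

```text
clock: 1.1
tcp_pos: [0.4234, -0.2427, 0.2857]
orientation: [1.859, 2.526, 0.001]
contact_force: [2.0, 0.1, -0.0]
grip_width: 0.0602
gripper_force: 0.0
t1.10 d [0.0208 0.0071 0.1116] rot [ 1.000e-03  5.000e-03 -1.078e+00] F [ 2.   0.1 -0. ] w 0.0602 q7 0.58
```

```bash
python3 -m pendant '0.004 0.0015 0.02 0 0 -0.15; 0.008 0.003 0.04 0 0 -0.3; 0.012 0.0045 0.06 0 0 -0.45; 0.016 0.006 0.08 0 0 -0.6; 0.02 0.007 0.1 0 0 -0.75' && python3 -m pendant '0 0 0 0 0 -0.15; 0 0 0 0 0 -0.3; 0 0 0 0 0 -0.328; 0 0 0 0 0 -0.328' && python3 -c "
from h import *
go([.4245,-.221,.032],1.38)"
```

```text
clock: 1.6
tcp_pos: [0.4225, -0.2222, 0.183]
orientation: [-0.805, -3.036, -0.0]
contact_force: [0.7, 0.2, -0.6]
grip_width: 0.0601
gripper_force: 0.0
clock: 2.0
tcp_pos: [0.4225, -0.2226, 0.1838]
orientation: [-0.313, -3.126, -0.001]
contact_force: [-0.2, -0.1, 0.9]
grip_width: 0.0601
gripper_force: 0.0
t2.00 d [-0.0017  0.0019  0.0978] rot [ 0.    -0.    -0.009] F [-0.2 -0.1  0.9] w 0.0601 q7 1.42
```

```bash
python3 -m pendant '-0.002 0.002 0.03 0 0 -0.01; -0.002 0.002 0.06 0 0 -0.01; -0.002 0.002 0.08 0 0 -0.01; -0.002 0.002 0.097 0 0 -0.01; -0.002 0.002 0.097 0 0 -0.01' && python3 -m pendant '0 0 0 0 0 0; 0 0 0 0 0 0; 0 0 0 0 0 0; 0 0 0 0 0 0; 0 0 0 0 0 0' 0 30 && python3 -c "
from h import *
go([.4245,-.221,.032],1.38)
p,_=grab('top');q,_=grab('side')
cv2.imwrite('pics/c.png',np.hstack([cv2.resize(p[180:280,260:360],None,fx=4,fy=4),cv2.resize(q[140:240,300:400],None,fx=4,fy=4)]))"
```

```text
clock: 2.5
tcp_pos: [0.4239, -0.2204, 0.0853]
orientation: [-0.297, -3.124, -0.002]
contact_force: [-0.3, 0.9, 0.5]
grip_width: 0.0599
gripper_force: 0.0
clock: 3.0
tcp_pos: [0.4255, -0.2213, 0.0879]
orientation: [0.294, 3.126, -0.002]
contact_force: [-1.1, 0.3, 7.8]
grip_width: 0.0097
gripper_force: 31.1
t3.00 d [0.001  0.0001 0.0019] rot [-0.001  0.001  0.003] F [-1.1  0.3  7.8] w 0.0097 q7 1.28
```

View pics/c.png

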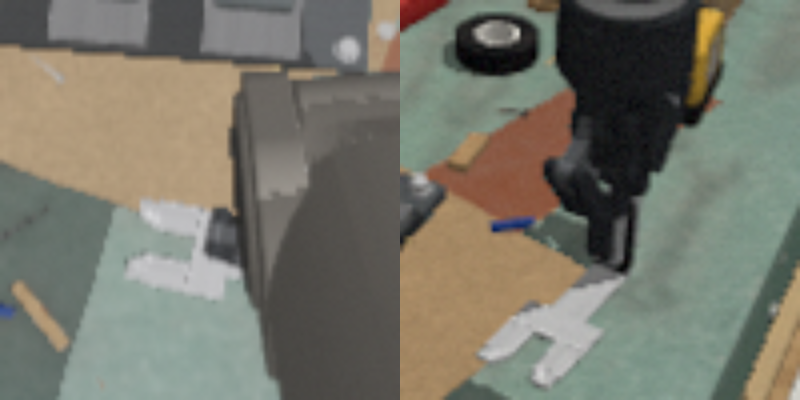

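The right-hand crop shows the fingers closed on the tab and the shim still flat with its fork free. The grip width is 9.7 mm, so the tab is held. Lifting it now and measuring the fork tips.

```bash
python3 -m pendant '0 0 -0.02 0 0 0; 0 0 -0.04 0 0 0; 0 0 -0.06 0 0 0; 0 0 -0.06 0 0 0' - 60 && python3 -c "
from h import *
go([.45,-.179,.08],-.045)
p,_=grab('side');cv2.imwrite('pics/d.png',cv2.resize(p[120:240,280:400],None,fx=5,fy=5,interpolation=cv2.INTER_CUBIC))"
```

```text
clock: 3.5
tcp_pos: [0.4262, -0.2215, 0.1492]
orientation: [0.294, 3.124, -0.003]
contact_force: [0.4, -0.4, -1.6]
grip_width: 0.0093
gripper_force: 58.7
t3.50 d [-0.0154  0.0462  0.0151] rot [0.002 0.005 1.428] F [ 0.4 -0.4 -1.6] w 0.0093 q7 1.37
```

View pics/d.png

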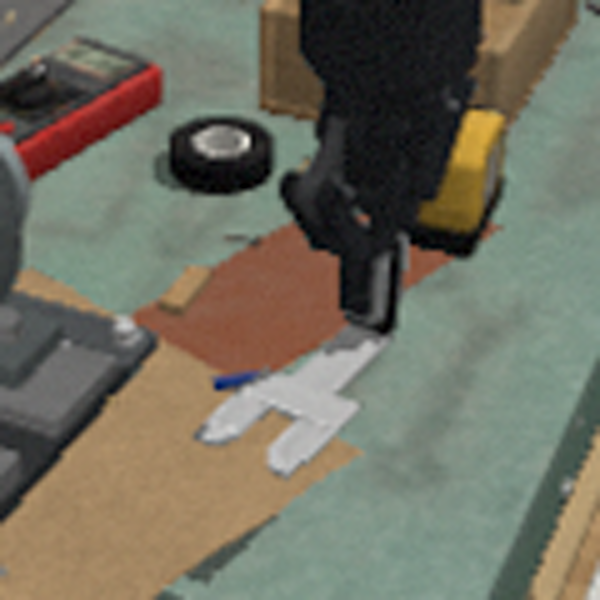

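The shim is held level and clear, fork tips at crop ~(205,435) and (285,470). Turning it toward the set.

```bash
python3 -m pendant '0 0.008 0 0 0 0.15; 0 0.016 0 0 0 0.3; 0 0.024 0 0 0 0.45; 0 0.032 0 0 0 0.6; 0 0.04 0 0 0 0.75' && python3 -m pendant '0 0 0 0 0 0.15; 0 0 0 0 0 0.3; 0 0 0 0 0 0.45; 0 0 0 0 0 0.6; 0 0 0 0 0 0.678' && python3 -c "
from h import *
go([.43,-.175,.085],-.045)"
```

```text
clock: 4.05
tcp_pos: [0.4317, -0.1812, 0.1458]
orientation: [-1.427, -2.797, 0.001]
contact_force: [-1.8, 0.4, -1.0]
grip_width: 0.0094
gripper_force: 58.8
clock: 4.55
tcp_pos: [0.4317, -0.1814, 0.1458]
orientation: [-2.274, -2.165, 0.002]
contact_force: [0.5, -0.1, -1.4]
grip_width: 0.0092
gripper_force: 58.8
t4.55 d [ 0.0063 -0.002   0.0069] rot [-0.002 -0.    -0.004] F [ 0.5 -0.1 -1.4] w 0.0092 q7 0.06
```

```bash
python3 -m pendant '0.003 -0.001 0 0 0 0; 0.006 -0.002 0 -0.002 0 -0.004; 0.006 -0.002 0 -0.002 0 -0.004' && python3 -c "
from h import *
go([.43,-.175,.085],-.045)
p,_=grab('side');q,_=grab('top')
cv2.imwrite('pics/e.png',np.hstack([cv2.resize(q[150:250,250:350],None,fx=4,fy=4,interpolation=cv2.INTER_CUBIC),cv2.resize(p[160:260,260:360],None,fx=4,fy=4,interpolation=cv2.INTER_CUBIC)]))"
```

```text
clock: 4.85
tcp_pos: [0.4302, -0.1748, 0.1465]
orientation: [2.262, 2.179, 0.002]
contact_force: [0.3, 0.4, -0.9]
grip_width: 0.0091
gripper_force: 58.7
t4.85 d [-0.0002 -0.0002  0.0075] rot [ 0.001 -0.     0.008] F [ 0.3  0.4 -0.9] w 0.0091 q7 0.06
```

View pics/e.png

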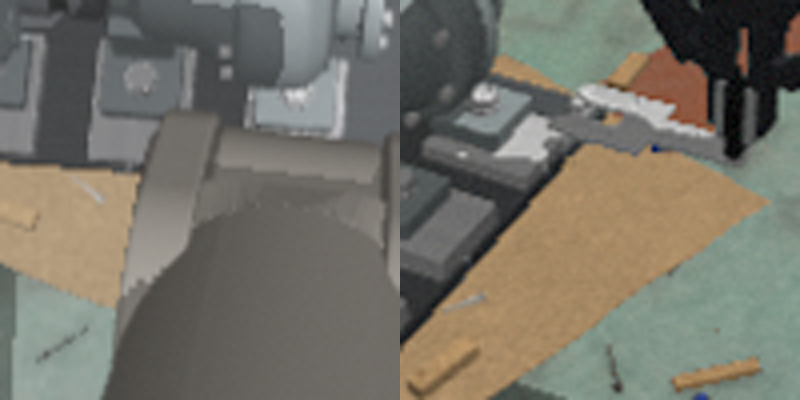

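The side crop shows the shim horizontal in front of foot 4. The near fork tip is at crop (553,122) and the far tip at (578,90), while the arm hides it in the top view. I'll measure its lateral position from the side picture.

```bash
python3 -c "
from h import *
np.set_printoptions(precision=4,suppress=True)
p=np.load('side.npz')['p'];d=np.load('side.npz')['d']
f=lambda L:(np.array(L,float)+.5)/4-.5+(260,160)
X=onplane('side',f([(153,122),(178,90),(240,153),(255,150)]),.0615);print(X)
# depth-based points on shim, height 0.05-0.075
v,u=np.mgrid[175:202,290:345];uv=np.c_[u.ravel(),v.ravel()];W=bydepth('side',uv,d[uv[:,1],uv[:,0]])
k=(W[:,2]>.052)&(W[:,2]<.07)&(W[:,0]>.435)&(W[:,0]<.55)&(W[:,1]>-.22)&(W[:,1]<-.13);W=W[k]
A=np.c_[W,np.ones(len(W))];print(len(W),W.min(0),W.max(0),'plane',np.linalg.lstsq(A[:,[0,1,3]],W[:,2],rcond=None)[0],W[:,2].mean())
for a in np.arange(.44,.55,.01):
    q=W[abs(W[:,0]-a)<.005]
    if len(q):print(a.round(3),len(q),q[:,1].min(),q[:,1].max(),(q[:,1].min()+q[:,1].max())/2+.0, q[:,2].mean())
o=r.get_obs();print(o['tcp_pos'],o['moment'],Ro.from_rotvec(o['orientation']).as_matrix()[:,1])
"
```

```text
[[ 0.5344 -0.1593  0.0615]
 [ 0.5351 -0.1936  0.0615]
 [ 0.4777 -0.1524  0.0615]
 [ 0.4712 -0.1583  0.0615]]
412 [ 0.4355 -0.2036  0.0578] [ 0.5365 -0.1504  0.0644] plane [0.0004 0.0003 0.0613] 0.06149548450560919
0.44 22 -0.18292410950596166 -0.16474155528191997 -0.17383283239394082 0.06131165533550114
0.45 32 -0.1877029210838221 -0.16440750187822079 -0.17605521148102143 0.06149554238119388
0.46 29 -0.18875361549431696 -0.16464642995328274 -0.17670002272379987 0.061379134821227525
0.47 30 -0.187614171717371 -0.1654535196549627 -0.17653384568616684 0.06170528018887594
0.48 57 -0.20145946438556378 -0.15195921962890976 -0.17670934200723676 0.06149369319996134
0.49 62 -0.20183162157658086 -0.15040176450499643 -0.17611669304078864 0.06151832356598434
0.5 53 -0.20341107419681578 -0.15335166961043 -0.1783813719036229 0.06148197270296912
0.51 46 -0.2035861370095892 -0.15258131489477078 -0.17808372595217997 0.06160330882416445
0.52 47 -0.20360044253785084 -0.15315008356486484 -0.17837526305135784 0.061380437139630435
0.53 31 -0.2012963782232946 -0.1551372108827109 -0.17821679455300277 0.06154596390162613
0.54 3 -0.1622143013295801 -0.15710100544273192 -0.159657653386156 0.061297922693028466
[ 0.4305 -0.1754  0.1467] [ 0.0255  0.0944 -0.0305] [ 0.9992 -0.0388  0.0016]
```

```bash
python3 -c "
from h import *
np.set_printoptions(precision=4,suppress=True)
f=lambda L:(np.array(L,float)+.5)/4-.5+(180,160)
print(onplane('side',f([(440,178),(493,122)]),.0214),onplane('side',f([(357,268),(416,207)]),.026),onplane('side',f([(410,143),(450,98)]),.040),onplane('side',f([(333,238),(370,182)]),.040))
f=lambda L:(np.array(L,float)+.5)/4-.5+(170,150)
print(onplane('top',f([(561,172),(660,178)]),.0214))
go([.440,-.1756,.068],-.045)
"
```

```text
[[ 0.5532 -0.1507  0.0214]
 [ 0.5488 -0.2131  0.0214]] [[ 0.5553 -0.0582  0.026 ]
 [ 0.5506 -0.1166  0.026 ]] [[ 0.5725 -0.1523  0.04  ]
 [ 0.5718 -0.2021  0.04  ]] [[ 0.5702 -0.0607  0.04  ]
 [ 0.5758 -0.111   0.04  ]]
[[ 0.5535 -0.1511  0.0214]
 [ 0.5514 -0.209   0.0214]]
t4.95 d [0.0001 0.0095 0.0247] rot [ 0.002 -0.     0.006] F [ 0.1 -0.4 -1.6] w 0.0094 q7 0.06
```

```bash
python3 -m pendant '0 0.013 0 0 0 0; 0 0.026 0.008 0 0 0; 0 0.026 0.018 0 0 0; 0 0.026 0.028 0 0 0; 0 0.026 0.032 0 0 0' && python3 -m pendant '0 0 0.001 0 0 0; 0 0 0.001 0 0 0;0 0 0.002 0 0 0;0 0 0.002 0 0 0' && python3 -m pendant '0 0 0.001 0 0 0; 0 0 0.001 0 0 0;0 0 0.002 0 0 0;0 0 0.002 0 0 0'
```

```text
clock: 5.45
tcp_pos: [0.4555, -0.1763, 0.1131]
orientation: [-2.264, -2.176, 0.0]
contact_force: [-0.5, -0.3, -2.2]
grip_width: 0.0093
gripper_force: 58.6
clock: 5.85
tcp_pos: [0.4568, -0.1766, 0.1132]
orientation: [2.264, 2.175, 0.003]
contact_force: [0.1, -1.0, -0.2]
grip_width: 0.0092
gripper_force: 58.6
clock: 6.25
tcp_pos: [0.4567, -0.1765, 0.1109]
orientation: [2.264, 2.176, 0.002]
contact_force: [-0.6, 0.6, -1.5]
grip_width: 0.009
gripper_force: 58.6
```

The underside is now at about 0.0227 m with no contact, which confirms pad 4 is the low one. Touching down, then sliding in.

```bash
python3 -m pendant '0 0 0.0005 0 0 0; 0 0 0.0005 0 0 0;0 0 0.001 0 0 0;0 0 0.001 0 0 0' && python3 -m pendant '0 0 0.0005 0 0 0; 0 0 0.0005 0 0 0; 0 0 0.0005 0 0 0'
```

```text
clock: 6.65
tcp_pos: [0.4567, -0.1765, 0.1099]
orientation: [2.264, 2.176, 0.002]
contact_force: [0.7, -0.2, -1.2]
grip_width: 0.0094
gripper_force: 58.6
clock: 6.95
tcp_pos: [0.4567, -0.1765, 0.1095]
orientation: [2.264, 2.176, 0.002]
contact_force: [-0.1, -0.5, -1.5]
grip_width: 0.0093
gripper_force: 58.6
```

```bash
python3 -m pendant '0 0.003 0 0 0 0; 0 0.006 0 0 0 0; 0 0.009 0 0 0 0; 0 0.009 0 0 0 0' && python3 -m pendant '0 0.001 0 0 0 0; 0 0.002 0 0 0 0; 0 0.003 0 0 0 0; 0 0.003 0 0 0 0' && python3 -m pendant '0 0.001 0 0 0 0; 0 0.002 0 0 0 0; 0 0.003 0 0 0 0; 0 0.003 0 0 0 0'
```

```text
clock: 7.35
tcp_pos: [0.4665, -0.1769, 0.1096]
orientation: [2.264, 2.175, 0.003]
contact_force: [0.1, 0.2, -1.2]
grip_width: 0.0091
gripper_force: 58.6
clock: 7.75
tcp_pos: [0.4689, -0.177, 0.1095]
orientation: [2.264, 2.176, 0.002]
contact_force: [0.0, 0.2, -1.1]
grip_width: 0.0091
gripper_force: 58.6
clock: 8.15
tcp_pos: [0.4719, -0.1771, 0.1095]
orientation: [2.264, 2.175, 0.002]
contact_force: [-0.3, 0.6, -1.8]
grip_width: 0.0091
gripper_force: 58.6
```

```bash
python3 -m pendant '0 0.001 0 0 0 0; 0 0.002 0 0 0 0; 0 0.003 0 0 0 0; 0 0.004 0 0 0 0; 0 0.004 0 0 0 0' && python3 -m pendant '0 0.001 0 0 0 0; 0 0.002 0 0 0 0; 0 0.003 0 0 0 0; 0 0.004 0 0 0 0; 0 0.004 0 0 0 0'
```

```text
clock: 8.65
tcp_pos: [0.4759, -0.1773, 0.1095]
orientation: [2.264, 2.176, 0.002]
contact_force: [0.5, 1.0, -0.6]
grip_width: 0.0092
gripper_force: 58.6
clock: 9.15
tcp_pos: [0.4799, -0.1775, 0.1095]
orientation: [2.264, 2.176, 0.002]
contact_force: [0.3, -0.2, -1.2]
grip_width: 0.0091
gripper_force: 58.6
```

The tips are well past the foot's front face with no force, so the shim has slipped under. I'll continue gently.

```bash
python3 -m pendant '0 0.002 0 0 0 0; 0 0.004 0 0 0 0; 0 0.006 0 0 0 0; 0 0.008 0 0 0 0; 0 0.008 0 0 0 0' && python3 -m pendant '0 0.002 0 0 0 0; 0 0.004 0 0 0 0; 0 0.006 0 0 0 0; 0 0.007 0 0 0 0; 0 0.007 0 0 0 0' && python3 -m pendant '0 0.002 0 0 0 0; 0 0.004 0 0 0 0; 0 0.006 0 0 0 0; 0 0.007 0 0 0 0; 0 0.007 0 0 0 0'
```

```text
clock: 9.65
tcp_pos: [0.4881, -0.1778, 0.1096]
orientation: [2.264, 2.175, 0.003]
contact_force: [-0.3, 0.0, -0.2]
grip_width: 0.0091
gripper_force: 58.6
clock: 10.15
tcp_pos: [0.4949, -0.1781, 0.1096]
orientation: [2.264, 2.176, 0.002]
contact_force: [0.1, -0.5, -0.9]
grip_width: 0.0088
gripper_force: 58.6
clock: 10.65
tcp_pos: [0.5019, -0.1784, 0.1096]
orientation: [2.264, 2.175, 0.002]
contact_force: [-0.5, -0.1, -1.3]
grip_width: 0.0093
gripper_force: 58.6
```

```bash
python3 -m pendant '0 0.002 0 0 0 0; 0 0.004 0 0 0 0; 0 0.006 0 0 0 0; 0 0.008 0 0 0 0; 0 0.008 0 0 0 0' && python3 -m pendant '0 0.001 0 0 0 0; 0 0.002 0 0 0 0; 0 0.003 0 0 0 0; 0 0.004 0 0 0 0; 0 0.004 0 0 0 0' && python3 -m pendant '0 0.001 0 0 0 0; 0 0.002 0 0 0 0; 0 0.002 0 0 0 0'; python3 -m pendant '0 0.001 0 0 0 0; 0 0.001 0 0 0 0'
```

```text
clock: 11.15
tcp_pos: [0.5101, -0.1787, 0.1096]
orientation: [2.264, 2.175, 0.003]
contact_force: [-0.2, 0.5, -1.5]
grip_width: 0.0091
gripper_force: 58.6
clock: 11.65
tcp_pos: [0.5139, -0.1788, 0.1096]
orientation: [2.264, 2.176, 0.002]
contact_force: [-0.2, -0.1, -0.7]
grip_width: 0.0095
gripper_force: 58.6
clock: 11.95
tcp_pos: [0.5159, -0.1789, 0.1096]
orientation: [2.264, 2.175, 0.002]
contact_force: [0.1, -0.3, -1.4]
grip_width: 0.009
gripper_force: 58.6
clock: 12.15
tcp_pos: [0.5169, -0.1789, 0.1096]
orientation: [2.264, 2.175, 0.002]
contact_force: [-0.5, 0.3, -1.0]
grip_width: 0.0091
gripper_force: 58.6
```

```bash
s='0 0.001 0 0 0 0; 0 0.001 0 0 0 0'; python3 -m pendant '0 0.001 0 0 0 0; 0 0.001 0 0 0 0' | grep -E 'tcp|contact'; python3 -m pendant '0 0.001 0 0 0 0; 0 0.001 0 0 0 0' | grep -E 'tcp|contact'; python3 -m pendant '0 0.0007 0 0 0 0; 0 0.0007 0 0 0 0' | grep -E 'tcp|contact'
```

```text
tcp_pos: [0.5178, -0.179, 0.1096]
contact_force: [-0.1, -0.2, -1.6]
tcp_pos: [0.5186, -0.179, 0.1095]
contact_force: [-0.5, -0.3, -0.5]
tcp_pos: [0.5188, -0.1791, 0.1094]
contact_force: [-3.2, -0.4, 0.5]
```

A 3 N stop at TCP x = 0.519 (expected about 0.520): the slot bottom has reached the bolt. Releasing with a modest opening.

```bash
python3 -m pendant '0 -0.0005 0 0 0 0; 0 -0.0005 0 0 0 0; 0 -0.0005 0 0 0 0; 0 -0.0005 0 0 0 0' 0.03 && python3 -m pendant '0 0 -0.02 0 0 0; 0 0 -0.04 0 0 0; 0 0 -0.07 0 0 0; 0 0 -0.1 0 0 0; 0 0 -0.13 0 0 0' && python3 -m pendant '0 -0.03 -0.03 0 0 0; 0 -0.06 -0.06 0 0 0; 0 -0.06 -0.1 0 0 0; 0 -0.06 -0.1 0 0 0' && python3 -c "
from h import *
p,_=grab('side');q,_=grab('top')
cv2.imwrite('pics/f.png',np.hstack([cv2.resize(q[150:250,270:370],None,fx=4,fy=4,interpolation=cv2.INTER_CUBIC),cv2.resize(p[140:240,250:350],None,fx=4,fy=4,interpolation=cv2.INTER_CUBIC)]))"
```

```text
clock: 13.15
tcp_pos: [0.5192, -0.1791, 0.1097]
orientation: [2.264, 2.175, 0.003]
contact_force: [-0.7, 0.0, 0.6]
grip_width: 0.0299
gripper_force: 0.0
clock: 13.65
tcp_pos: [0.5186, -0.179, 0.2408]
orientation: [2.264, 2.176, 0.002]
contact_force: [0.6, -0.8, -1.0]
grip_width: 0.0301
gripper_force: 0.0
clock: 14.05
tcp_pos: [0.4601, -0.1772, 0.3449]
orientation: [2.259, 2.169, 0.009]
contact_force: [1.3, 0.9, 0.4]
grip_width: 0.0298
gripper_force: 0.0
```

View pics/f.png

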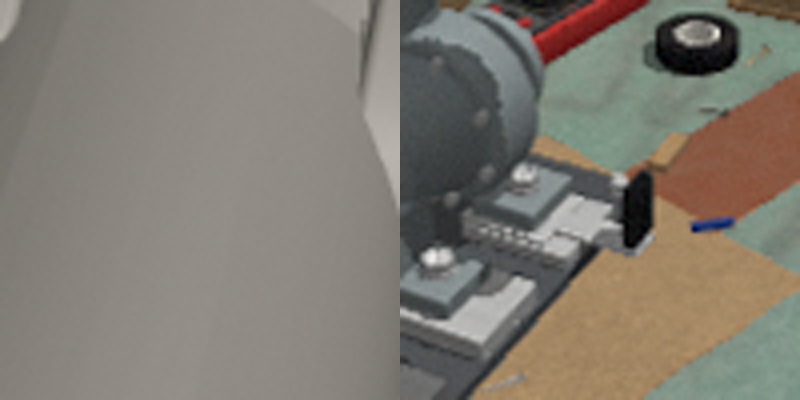

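The side crop shows the shim lying under foot 4, with its tab upright at crop (637,210) clear of the plate edge. I'll check its position by depth.

```bash
python3 -c "
from h import *
np.set_printoptions(precision=4,suppress=True)
D=np.load('side.npz');p,d=D['p'],D['d']
v,u=np.mgrid[180:206,285:318];uv=np.c_[u.ravel(),v.ravel()];W=bydepth('side',uv,d[uv[:,1],uv[:,0]]);c=p[uv[:,1],uv[:,0]].max(1)
t=W[(c<70)&(W[:,2]>.03)&(W[:,2]<.075)&(W[:,0]>.5)];print('tab',len(t),t.min(0),t.max(0),np.median(t,0))
s=W[(c>110)&(W[:,2]>.02)&(W[:,2]<.03)&(W[:,0]>.52)&(W[:,0]<.575)];print('blade z',len(s),np.median(s,0),s[:,2].std(),s.min(0),s.max(0))
A=np.c_[s[:,:2],np.ones(len(s))];print(np.linalg.lstsq(A,s[:,2],rcond=None)[0])
"
```

```text
tab 111 [ 0.51   -0.1897  0.0309] [ 0.5192 -0.1657  0.0701] [ 0.5126 -0.1722  0.0542]
blade z 201 [ 0.5584 -0.1798  0.024 ] 0.00201566498300099 [ 0.5257 -0.2404  0.0201] [ 0.5749 -0.1515  0.0298]
[ 0.0247 -0.0063  0.0088]
```

```bash
python3 -c "
from bench import r
print(r.hand_in())"
```

```text
the job is handed in; nothing more can be done
None
```

I slid the shim under foot 4 (pump, outer), the soft foot, until it stopped against the hold-down bolt at about 3 N, left it lying on the pad and handed the job in at about 14 s; the hand-in reported no verdict, and I did not feel under feet 1–3 because both cameras showed pad 4 alone sitting about 4.6 mm low.

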